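# Lock the lamp and hold the amber standard in the photometer's beam

### The job

First turn the lock ring on top of the photometer's lamp house by its blue pin until the lever lies over the red mark, and leave it there. Then take the amber glass cell out of the rack, gripping it by its two white frosted faces only (never touch the coloured clear faces), and hold it upright in the light path, clear of everything, midway between lens and detector, its middle at the height of the lens axis and its clear faces square to the beam. Finish while still holding it there, at rest, and leave everything else on the bench where it stands.

Things in the scene. Friction and masses are not known exactly. Their poses are not given: they have to be found in the camera images.
- photometer: Fixed; origin on the bench under the beam's middle; y along the beam, detector to lamp; z up. Base plate 100 (x) x 370 x 20 mm. Grey lamp house 150 (x) x 130, top z 130, centred y +160; black lens tube, radius 21, ends at y +75. White detector box 100 x 70, top z 130, centred y -115; red-spotted snout ends at y -75. A red line on the plate marks the gap's middle. Beam at x 0, z 90 mm.
- beam_mid (a point): Middle of the light path: on the lens axis, midway between lens and detector, 90 mm above the bench. Axes as the photometer: y along the beam, z up.
- ring_axis (a point): Point on the vertical turning axis of the lock ring, 160 mm above the bench (30 mm above the lamp house's top). Axes as the photometer. A fixed black lamp cap of radius 25 mm stands on this axis, its top at 175 mm.
- lock_ring (a joint): Lock ring angle (rad), growing anticlockwise seen from above; range -0.2 to 1.4, stays where it is left (friction, 2.5 N at the pin). 0: lever over the white mark (open); 1.0: over the red mark (locked). In the photometer's frame the lever points from the axis along the angle pi - 0.5 + value, measured from x towards y.
- ring_pin (a point): On the upright blue pin at the end of the ring's lever, 60 mm from the ring's axis: a round pin 12 mm in diameter. This point is 171 mm above the bench, the pin's top at 185 mm, the top of the lever below it at 146 mm. Turns with the ring.
- rack: Fixed blue rack, 90 (x) by 210 (y) by 22 mm high, origin at the centre of its underside. Three pockets in a row along its y, at y = -65, 0 and +65 mm, each 27 (x) by 33 mm (y), 14 mm deep, floor 8 mm above the bench. The cells can stand in any order.
- amber: Amber solid-glass cell (cuvette), loose, upright in a rack pocket: 24 (x) x 30 (y) x 60 mm tall, black cap 18 x 22 on top to 70 mm; about 0.11 kg. Origin: centre of its underside; z up. White frosted faces look along +x and -x (24 mm apart), clear amber faces along +y and -y (30 mm apart). In the rack its axes lie along the rack's.
- amber_mid (a point): Centre of the amber cell's glass, 30 mm above its underside. Axes as the cell.
- amber_frosted: The two white frosted faces (plates 30 by 60 mm at x = -12 and +12 mm) of the amber cell. Same origin and axes as the cell.
- amber_clear: The two clear amber faces (at y = -15 and +15 mm) of the amber cell. Same origin and axes as the cell.
- green: Green glass cell in the rack, same shape and size as the amber one; stays in the rack.
- grey: Dark grey glass cell in the rack, same shape and size as the amber one; stays in the rack.
- brown_bottle: Brown glass bottle, radius 32 mm, 150 mm tall, origin at the centre of its underside; bystander.
- white_bottle: White plastic bottle, radius 35 mm, 170 mm tall, origin at the centre of its underside; bystander.
- beaker: Glass beaker, radius 35 mm, 90 mm tall, origin at the centre of its underside; bystander.
- dish: Closed flat clear dish, radius 42 mm, 16 mm tall, origin at the centre of its underside; bystander.
- brush: Sieve brush lying on the bench, about 120 mm long; bystander.
Not all that is in view belongs to the job. Several things look just like the rack: the one meant starts farthest from the robot's base.

How it is judged:
By the outcome, as a careful person would: the job done as asked, in the order asked, and still so for the second after the job is handed in, while the arm keeps its last pose, push and grip.
It also fails if it takes over 48 s, if anything falls off the work surface, if the arm or the gripper's body presses on something with over 40 N, if the wrist force passes 120 N, or if a joint passes its speed limit or range.

### The arm

A 6-joint arm with a two-finger parallel gripper is mounted at the origin on the work surface. World frame = base frame: x ahead of the robot, y to its left, z up, the work surface at z = 0. Lengths are in m, angles in rad, forces in N, time in s.
With the tool pointing down it reaches from about 0.25 to 0.775 m from the base axis. Payload 4 kg.
Tool frame: the origin (TCP) lies midway between the tips of the shut fingers; the grasp point (between the pads) lies robot.grip_depth behind it (robot.grip_depth is the distance from the TCP to the grasp point, in m); z points along the fingers, x is the direction in which the jaws open and shut, and the axes are right-handed (so a half turn about z gives the same grasp; the last joint's range is limited). The gripper opens to 85 mm and grips with 20 to 120 N. Pads are 22 mm wide; open, the fingers measure 114 mm over their backs; the gripper's body (76 mm by 85 mm) begins 54 mm behind the grasp point. The pads swing forward as they close: fully open they stand 13 mm farther back than shut.
Start: joints at [-1.372, 0.087, 1.371, -0, 1.684, -0.103], TCP at [0.163, -0.525, 0.231] pointing down, gripper open.
Joint ranges: [-3.1, 3.1], [-0.76, 2.03], [0.27, 2.55], [-1.08, 4.22], [0.17, 2.65], [-2.57, 2.57]. Speed limits (rad/s): [2.79, 2.79, 3.14, 3.14, 3.14, 3.14].

### API

Orientations are given as a unit quaternion [x, y, z, w].
In Python, from workcell import robot, read_camera gives the robot as it stands.
- The arm moves only by the tool play_rows, never from a script. Its argument "plan" is a list of rows, each a list of 6 numbers: the shift along the tool's x, y, z in m, then the turn, a rotation vector about the tool's x, y, z in degrees. A call has 1 to 20 rows; each row shifts and turns the commanded pose from where the row before left it, along the tool's axes as they then stand; what a row does not reach is not made up. A row lasts 1/10 s, in which the tool goes at most 50 mm and 8.59 degrees, less where a joint would pass 70% of its speed; a pose out of reach is approached as far as the arm can. A call with a gripper value outside its range is refused whole. "grip" is the closure in counts, from 0 (fully open) to 255 (shut), set as the call begins (left out, the last holds). The fingers move at their own pace and stop on an object; "squeeze" is the grip in N (left out, the last holds). Time passes only in rows, so rows that do not move let the fingers close. It gives the time, the measured TCP pose, the force and the opening at its end, in the units of the state.
- robot.state(): the state, without advancing time (a new reading comes with each control period).
- read_camera(name): name is "side" or "top"; returns a dict with "pixels" (384x512x3 uint8, red, green, blue), "z_map" (384x512 float32, m along the optical axis (not along the pixel's ray), 0 where there is no reading), "camera_matrix" (3x3 intrinsics, pixels), "extrinsics" (4x4, takes a point from world to camera coordinates). Camera axes: x right, y down, z forward; pixel columns grow to the right and rows downward; lengths in m; the calibration is good to about 2 mm. A picture is of the moment at which its call begins.
- robot.sign_off(): hands the job in, once; it reports no verdict.
The state is a dict: "time": time; "joint_positions": joint angles; "qvel": joint speeds; "effort": joint torques, N m; "tool_pos": TCP position; "tool_rot": TCP orientation; "ft_force": force on the tool from outside, world axes, zero at the start; "moment": the same for the moment, N m; "opening": finger opening in m.
Only numpy, scipy, OpenCV 4.12 (cv2) and the standard library are available. Lean on these libraries where they do the work, as an engineer would, in place of code of your own. Each camera call takes 0.05 s, during which the arm holds its last target. There are 200 camera calls.

## Working session

There is one attempt and no reset: what is moved stays moved. The work goes in short steps, Python scripts to look and compute and a tool call to move; the robot and the scene stay as the last step left them, time stands still between calls to the robot, and variables do not carry over. Pictures are saved under pics/ and viewed, about 8 in all and at most 12, crops included, and the job is handed in when it is done.

Besides the shell and the picture viewer there is one more tool, called as name(argument=value, ...), one argument or row to a line, values as JSON. play_rows: Moves the arm, as the interface text tells. Its arguments: {"type":"object","properties":{"plan":{"type":"array"},"grip":{"type":"number"},"squeeze":{"type":"number"}},"required":["plan"]}

```bash
mkdir -p pics; cat > h.py <<'E'
import numpy as np,cv2
from workcell import robot, read_camera
def snap(n,f=None):
    d=read_camera(n)
    np.savez(f'pics/{f or n}.npz',**d)
    cv2.imwrite(f'pics/{f or n}.png',cv2.resize(d['pixels'][:,:,::-1],(780,585),interpolation=cv2.INTER_CUBIC)); return d
def pt(d,u,v,z=None,h=None):
    K=d['camera_matrix'];E=d['extrinsics'];R=E[:3,:3];t=E[:3,3]
    r=np.linalg.inv(K)@[u,v,1]; c=-R.T@t; w=R.T@r
    if h is not None: s=(h-c[2])/w[2]
    else: s=z if z else d['z_map'][int(round(v)),int(round(u))]
    return c+s*w
def cloud(d):
    K=d['camera_matrix'];E=d['extrinsics'];v,u=np.mgrid[:384,:512]
    z=d['z_map'];r=np.stack([u,v,np.ones_like(u)],-1)@np.linalg.inv(K).T*z[...,None]
    return (r-E[:3,3])@E[:3,:3]
E
python3 -c "
from h import *
snap('top','t0');snap('side','s0');print(robot.state(),robot.grip_depth)"
```

```text
{'time': 0.1, 'joint_positions': array([-1.37209811e+00,  8.78710519e-02,  1.37215443e+00,  1.49222865e-06,
        1.68358797e+00, -1.03067878e-01]), 'qvel': array([-0.0001893 , -0.00206727, -0.00405446,  0.00041267,  0.0006584 ,
       -0.00013862]), 'effort': array([ 1.70641317e-03, -3.53016937e+01, -3.14216924e+01, -1.35458240e-04,
        7.94332358e-03,  1.48845083e-05]), 'tool_pos': array([ 0.16338511, -0.52468807,  0.23023563]), 'tool_rot': array([ 8.05358864e-01, -5.92786707e-01, -7.47293314e-04, -6.80042717e-04]), 'ft_force': array([ 0.16273443, -0.28016175,  0.54927292]), 'moment': array([-0.04861391, -0.01332157, -0.00627306]), 'opening': 0.08519893958444619} 0.0187
```

View pics/t0.png

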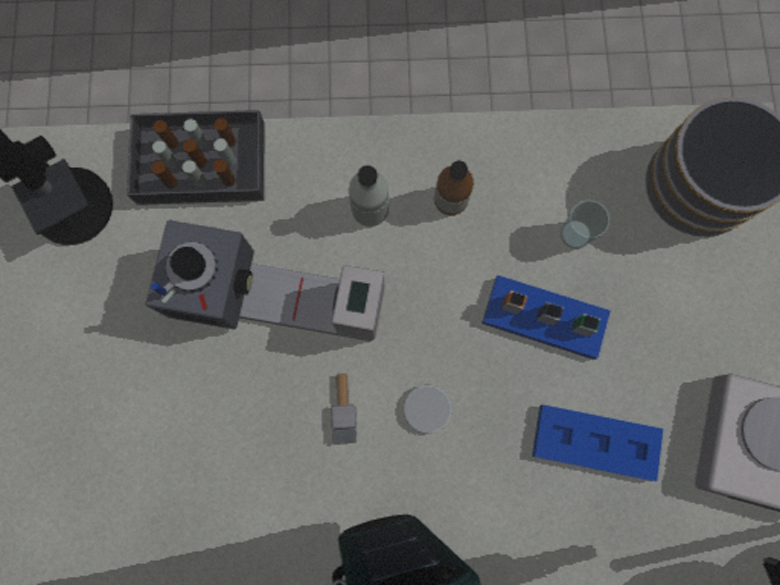

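View pics/s0.png

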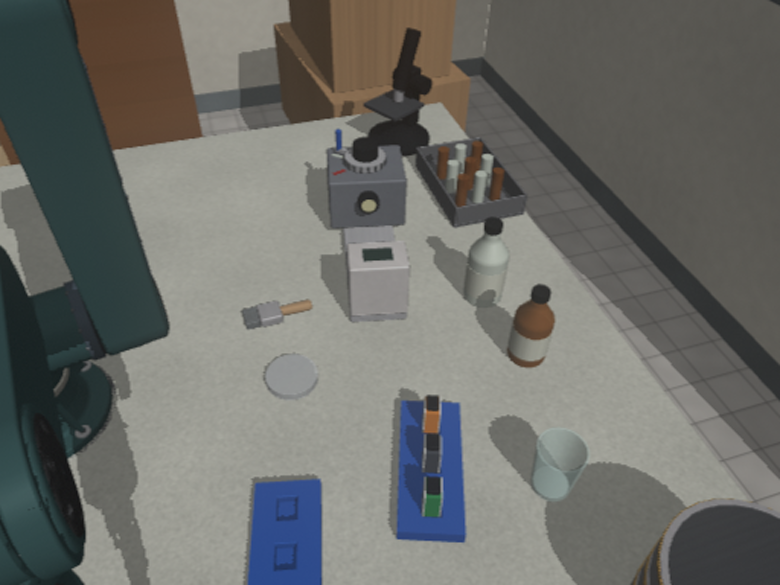

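Top view: the far rack (545,317) holds amber (515,300), grey (550,312) and green (587,324). The empty look-alike rack is nearer, at (597,443). Other brown/amber things are the brown bottle (455,188) and the vials in the crate (195,152). The ring pin is at (157,288) and the red mark at (203,300). I choose the orange cell at the left end of the far rack.

```bash
cat > m.py <<'E'
from h import *
d=dict(np.load('pics/t0.npz'));P=cloud(d);px=d['pixels'].astype(int)
U=np.arange(512)[None]*780/512+0*P[...,0];V=np.arange(384)[:,None]*585/384+0*P[...,0]
def box(n,a,b,c,e,z0,z1,m=True):
    s=(U>a)&(U<b)&(V>c)&(V<e)&(P[...,2]>z0)&(P[...,2]<z1)&m
    q=P[s]; r=cv2.minAreaRect(q[:,:2].astype(np.float32)*1000); print(n,len(q),r,'z',np.median(q[:,2])); return r
box('lamp',130,265,210,335,.124,.137)
box('det',325,395,255,345,.124,.137)
box('base',235,345,255,345,.015,.027)
blue=(px[...,2]>px[...,0]+60)
box('rack',470,620,265,370,.015,.03)
box('pinblue',140,180,270,305,.15,.2)
for i,(a,b,c,e) in enumerate([(500,530,285,315),(535,567,298,330),(570,605,310,342)]): box(f'cell{i}',a,b,c,e,.055,.09)
box('cap',160,220,240,285,.168,.185)
for u,v in [(157,288)]: print('pin',pt(d,u*512/780,v*512/780,h=.185))
pn='pics/c1.png'
A=cv2.resize(d['pixels'][140:220,90:260,::-1],None,fx=2.3,fy=2.3,interpolation=2);B=cv2.resize(d['pixels'][175:240,310:410,::-1],None,fx=3.9,fy=3.9,interpolation=2)
B=np.vstack([B,np.zeros((max(0,A.shape[0]-B.shape[0]),B.shape[1],3),'uint8')]);A=np.vstack([A,np.zeros((max(0,B.shape[0]-A.shape[0]),A.shape[1],3),'uint8')])
cv2.imwrite(pn,np.hstack([A,B]));print(A.shape,B.shape)
E
python3 m.py
```

```text
lamp 2010 ((617.0731201171875, 330.9503479003906), (131.0038299560547, 150.32034301757812), 78.2131118774414) z 0.1294666367642861
det 1097 ((559.3572387695312, 62.61159133911133), (69.5893783569336, 99.80160522460938), 77.96332550048828) z 0.12960442965730692
base 2049 ((590.0132446289062, 184.55197143554688), (184.98895263671875, 126.85137176513672), 83.90563201904297) z 0.01966474304067157
rack 2051 ((537.4127197265625, -268.88433837890625), (210.4434051513672, 92.63406372070312), 70.06442260742188) z 0.02155643348819754
pinblue 62 ((585.5215454101562, 358.16522216796875), (23.94861602783203, 47.473297119140625), 53.529666900634766) z 0.17434815607972898
cell0 119 ((559.439697265625, -207.63340759277344), (29.937040328979492, 24.609172821044922), 70.50916290283203) z 0.07199464736825775
cell1 123 ((537.99560546875, -268.8171691894531), (30.391653060913086, 25.983823776245117), 71.2076416015625) z 0.07282337508980602
cell2 129 ((515.0184936523438, -329.4422302246094), (30.517824172973633, 24.75853157043457), 72.77782440185547) z 0.07125199246664804
cap 330 ((617.02685546875, 330.9349670410156), (48.9165153503418, 47.15850830078125), 45.743980407714844) z 0.17462632689228064
pin [0.57168707 0.36902579 0.185     ]
(254, 391, 3) (254, 390, 3)
```

View pics/c1.png

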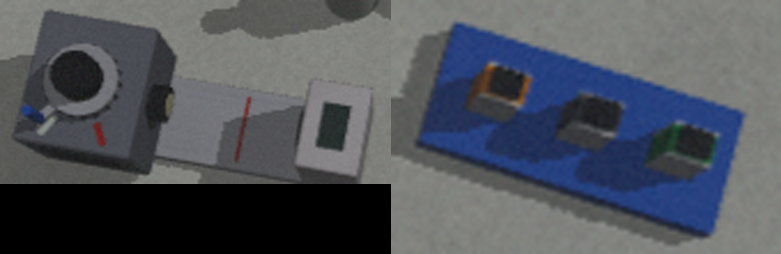

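Both crops agree with the choice: the amber cell is at the left end of the far rack with its frosted faces along rack x. The pin sits beside the white mark. From the photometer fit, yaw is -12.1°, beam_mid is (583.5, 174.8), the ring axis is (617, 331) and the pin is at about (571.6, 369.8) mm. Now I'll go above the pin.

play_rows(
  plan=[
    [-0.0367,-0.0328,-0.0015,0,0,0],
    [-0.0367,-0.0328,-0.0015,0,0,0],
    [-0.0367,-0.0328,-0.0015,0,0,0],
    [-0.0367,-0.0328,-0.0015,0,0,0],
    [-0.0367,-0.0328,-0.0015,0,0,0],
    [-0.0367,-0.0328,-0.0015,0,0,0],
    [-0.0367,-0.0328,-0.0015,0,0,0],
    [-0.0367,-0.0328,-0.0015,0,0,0],
    [-0.0367,-0.0328,-0.0015,0,0,0],
    [-0.0367,-0.0328,-0.0015,0,0,0],
    [-0.0367,-0.0328,-0.0015,0,0,0],
    [-0.0367,-0.0328,-0.0015,0,0,0],
    [-0.0367,-0.0328,-0.0015,0,0,0],
    [-0.0367,-0.0328,-0.0015,0,0,0],
    [-0.0367,-0.0328,-0.0015,0,0,0],
    [-0.0367,-0.0328,-0.0015,0,0,0],
    [-0.0367,-0.0328,-0.0015,0,0,0],
    [-0.0367,-0.0328,-0.0015,0,0,0],
    [-0.0367,-0.0328,-0.0015,0,0,0],
    [-0.0367,-0.0328,-0.0015,0,0,0],
  ],
  grip=0,
)

```text
time: 2.1
tool_pos: [0.572, 0.3726, 0.2604]
tool_rot: [0.805, -0.593, -0.0, 0.001]
ft_force: [0.9, 0.6, 0.7]
opening: 0.0857
```

play_rows(
  plan=[
    [0,0,0,0,0,-8.15],
    [0,0,0,0,0,-8.15],
    [0,0,0,0,0,-8.15],
    [0,0,0,0,0,-8.15],
    [0,0,0,0,0,-8.15],
    [0,0,0,0,0,-8.15],
    [0,0,0,0,0,-8.15],
    [0,0,0,0,0,-8.15],
    [0,0,0,0,0,-8.15],
    [0,0,0,0,0,-8.15],
    [0,0,0,0,0,-8.15],
    [0,0,0,0,0,-8.15],
    [0,0,0,0,0,-8.15],
    [0,0,0,0,0,-8.15],
    [0,0,0,0,0,-8.15],
    [0,0,0,0,0,0],
  ],
  grip=110,
)

```text
time: 3.7
tool_pos: [0.5715, 0.3706, 0.2603]
tool_rot: [0.908, 0.419, -0.001, 0.0]
ft_force: [-0.0, -0.2, -0.9]
opening: 0.0484
```

```bash
cat >> h.py <<'E'
from scipy.spatial.transform import Rotation as Ro
def to(x,y,z,ang):
    s=robot.state();R=Ro.from_quat(s['tool_rot']).as_matrix()
    a=np.degrees(np.arctan2(R[1,0],R[0,0]))
    T=np.column_stack([[np.cos(np.radians(ang)),np.sin(np.radians(ang)),0],[np.sin(np.radians(ang)),-np.cos(np.radians(ang)),0],[0,0,-1]])
    print('t',s['time'],'pos',s['tool_pos'].round(4),'xang',a.round(2),'shift tool',(R.T@(np.array([x,y,z])-s['tool_pos'])).round(4),'rotvec',np.degrees(Ro.from_matrix(R.T@T).as_rotvec()).round(2),'F',s['ft_force'].round(1),'op',s['opening'],'q',s['joint_positions'].round(2))
E
python3 -c "
from h import *
to(.5716,.3698,.153,49.2)"
```

```text
t 3.7 pos [0.5715 0.3706 0.2603] xang 49.53 shift tool [-0.0003  0.0006  0.1073] rotvec [-0.03  0.09  0.33] F [-0.  -0.2 -0.9] op 0.04835181890345615 q [ 0.49  0.39  0.95 -0.    1.8  -0.37]
```

play_rows(
  plan=[
    [0,0.0005,0.03,0,0,0],
    [0,0,0.03,0,0,0],
    [0,0,0.027,0,0,0],
    [0,0,0.01,0,0,0],
    [0,0,0.01,0,0,0],
    [0,0,0,0,0,0],
  ],
)

```text
time: 4.3
tool_pos: [0.5717, 0.3702, 0.1533]
tool_rot: [0.908, 0.419, -0.001, 0.0]
ft_force: [-0.1, 0.1, -1.5]
opening: 0.0488
```

play_rows(
  plan=[
    [0,0,0,0,0,0],
    [0,0,0,0,0,0],
    [0,0,0,0,0,0],
    [0,0,0,0,0,0],
    [0,0,0,0,0,0],
    [0,0,0,0,0,0],
    [0,0,0,0,0,0],
  ],
  grip=255,
  squeeze=25,
)

```text
time: 5.0
tool_pos: [0.5728, 0.3715, 0.1566]
tool_rot: [0.908, 0.419, 0.002, -0.001]
ft_force: [0.4, 4.4, 6.0]
opening: 0.0109
```

```bash
python3 -c "
from h import *
to(.5595,.3139,.153,106.5)"
```

```text
t 5.0 pos [0.5728 0.3715 0.1566] xang 49.58 shift tool [-0.0525  0.0273  0.0033] rotvec [  0.17  -0.22 -56.92] F [0.4 4.4 6. ] op 0.010906363438000761 q [ 0.49  0.4   1.14  0.    1.6  -0.37]
```

play_rows(
  plan=[
    [-0.00375,0.00012,-0.001,0,0,-3.58],
    [-0.00375,0.00012,-0.001,0,0,-3.58],
    [-0.00375,0.00012,-0.001,0,0,-3.58],
    [-0.00375,0.00012,0,0,0,-3.58],
    [-0.00375,0.00012,0,0,0,-3.58],
    [-0.00375,0.00012,0,0,0,-3.58],
    [-0.00375,0.00012,0,0,0,-3.58],
    [-0.00375,0.00012,0,0,0,-3.58],
    [-0.00375,0.00012,0,0,0,-3.58],
    [-0.00375,0.00012,0,0,0,-3.58],
    [-0.00375,0.00012,0,0,0,-3.58],
    [-0.00375,0.00012,0,0,0,-3.58],
    [-0.00375,0.00012,0,0,0,-3.58],
    [-0.00375,0.00012,0,0,0,-3.58],
    [-0.00375,0.00012,0,0,0,-3.58],
    [-0.00375,0.00012,0,0,0,-3.58],
    [0,0,0,0,0,0],
    [0,0,0,0,0,0],
  ],
)

```text
time: 6.8
tool_pos: [0.56, 0.3141, 0.1567]
tool_rot: [0.596, 0.803, -0.0, -0.0]
ft_force: [1.3, 2.3, 0.5]
opening: 0.0113
```

```bash
python3 -c "
from h import *
to(.5595,.3139,.153,106.5)
p=robot.state()['tool_pos'][:2]-[.6170,.3309];print(np.hypot(*p),np.arctan2(p[1],p[0])%6.2832-2.430)"
```

```text
t 6.8 pos [0.56   0.3141 0.1567] xang 106.76 shift tool [-0.     -0.0006  0.0037] rotvec [-0.05 -0.    0.26] F [1.3 2.3 0.5] op 0.011304132528172438 q [ 0.42  0.32  1.25  0.    1.58 -1.44]
0.05940522828611084 0.9986954998720861
```

play_rows(
  plan=[
    [0,0,0,0,0,0],
    [0,0,0,0,0,0],
    [0,0,0,0,0,0],
    [0,0,0,0,0,0],
    [0,0,-0.02,0,0,0],
    [0,0,-0.04,0,0,0],
    [0,0,-0.045,0,0,0],
    [0,0,0,0,0,8.5],
    [0,0,0,0,0,8.5],
    [0,0,0,0,0,8.5],
    [0,0,0,0,0,8.5],
    [0,0,0,0,0,8.5],
    [0,0,0,0,0,8.5],
    [0,0,0,0,0,8.5],
    [0,0,0,0,0,8.5],
    [0,0,0,0,0,8.5],
    [0,0,0,0,0,8.5],
    [0,0,0,0,0,8.5],
    [0,0,0,0,0,8.5],
  ],
  grip=110,
)

```text
time: 8.7
tool_pos: [0.5603, 0.3137, 0.2623]
tool_rot: [0.999, 0.039, -0.0, 0.0]
ft_force: [0.1, 0.3, 0.7]
opening: 0.0485
```

play_rows(
  plan=[
    [0,0,0,0,0,8.5],
    [0,0,0,0,0,8.5],
    [0,0,0,0,0,8],
    [0,0,0,0,0,0],
  ],
)

```text
time: 9.1
tool_pos: [0.5603, 0.3137, 0.2623]
tool_rot: [0.985, -0.175, 0.0, 0.0]
ft_force: [0.1, 0.4, 0.7]
opening: 0.0484
```

```bash
python3 -c "
from h import *
to(.5595,-.2076,.26,-20)"
```

```text
t 9.1 pos [0.5603 0.3137 0.2623] xang -20.19 shift tool [0.1791 0.4896 0.0026] rotvec [ 0.02 -0.01 -0.19] F [0.1 0.4 0.7] op 0.048439154827466684 q [ 0.42  0.29  1.07 -0.    1.78  0.77]
```

play_rows(
  plan=[
    [0.0163,0.0445,0,0,0,0],
    [0.0163,0.0445,0,0,0,0],
    [0.0163,0.0445,0,0,0,0],
    [0.0163,0.0445,0,0,0,0],
    [0.0163,0.0445,0,0,0,0],
    [0.0163,0.0445,0,0,0,0],
    [0.0163,0.0445,0,0,0,0],
    [0.0163,0.0445,0,0,0,0],
    [0.0163,0.0445,0,0,0,0],
    [0.0163,0.0445,0,0,0,0],
    [0.0163,0.0445,0,0,0,0],
    [0,0,0,0,0,0],
    [0,0,0,0,0,0],
  ],
)

```text
time: 10.4
tool_pos: [0.5594, -0.2083, 0.262]
tool_rot: [0.985, -0.175, -0.0, -0.0]
ft_force: [-0.2, 0.1, 1.0]
opening: 0.0484
```

```bash
python3 -c "
from h import *
d=snap('top','t1')
to(.5597,-.2077,.16,-20)
P=cloud(d);s=P[140:200,85:170];px=d['pixels'][140:200,85:170].astype(int)
m=(s[...,2]>.165)&(px[...,2]>px[...,0]+30)
q=np.median(s[m],0)-[.617,.3309,0];print(m.sum(),q,np.arctan2(q[1],q[0])%6.2832-2.43)
e=snap('side','s1')
A=cv2.resize(d['pixels'][135:225,85:205,::-1],None,fx=3.2,fy=3.2,interpolation=2)
B=cv2.resize(e['pixels'][220:364,220:340,::-1],None,fx=3.2,fy=3.2,interpolation=2)
A=np.vstack([A,np.zeros((B.shape[0]-A.shape[0],A.shape[1],3),'uint8')]);cv2.imwrite('pics/c2.png',np.hstack([A,B]))"
```

```text
t 10.45 pos [ 0.5596 -0.2071  0.2622] xang -20.11 shift tool [0.0003 0.0006 0.1022] rotvec [-0.03  0.03 -0.11] F [-0.   0.3  0.2] op 0.048331682060773 q [-0.45  0.19  1.2   0.    1.76 -0.1 ]
27 [-0.05805975 -0.01898795  0.18221844] 1.0276845853228616
```

View pics/c2.png

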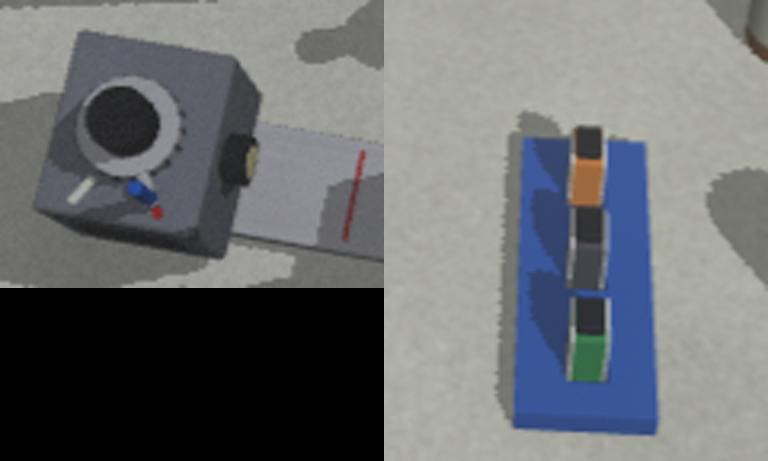

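The blue pin and lever now lie in line with the red mark, at (157,212) in the crop, with a measured angle of about 1.00–1.03. The amber cell stands undisturbed at (587,165). Now I'll descend to it.

play_rows(
  plan=[
    [0.0003,0.0006,0.04,0,0,0],
    [0,0,0.045,0,0,0],
    [0,0,0.045,0,0,0],
    [0,0,0.035,0,0,0],
    [0,0,0.02,0,0,0],
    [0,0,0.015,0,0,0],
    [0,0,0.015,0,0,0],
    [0,0,0.01,0,0,0],
    [0,0,0.005,0,0,0],
    [0,0,0,0,0,0],
    [0,0,0,0,0,0],
  ],
)

```text
time: 11.6
tool_pos: [0.5605, -0.2084, 0.0333]
tool_rot: [0.985, -0.175, 0.001, 0.0]
ft_force: [0.6, 0.6, -0.6]
opening: 0.0487
```

```bash
python3 -c "
from h import *
to(.5597,-.2077,.03,-20)
e=snap('side','s2');d=snap('top','t2')
A=cv2.resize(e['pixels'][190:310,210:350,::-1],None,fx=2.8,fy=2.8,interpolation=2)
B=cv2.resize(d['pixels'][140:260,290:430,::-1],None,fx=2.8,fy=2.8,interpolation=2)
cv2.imwrite('pics/c3.png',np.hstack([A,B]))"
```

```text
t 11.6 pos [ 0.5605 -0.2084  0.0333] xang -20.18 shift tool [-0.001  -0.0004  0.0033] rotvec [ 0.02 -0.1  -0.18] F [ 0.6  0.6 -0.6] op 0.04865318307584851 q [-0.45  0.31  1.52 -0.    1.32 -0.1 ]
```

View pics/c3.png

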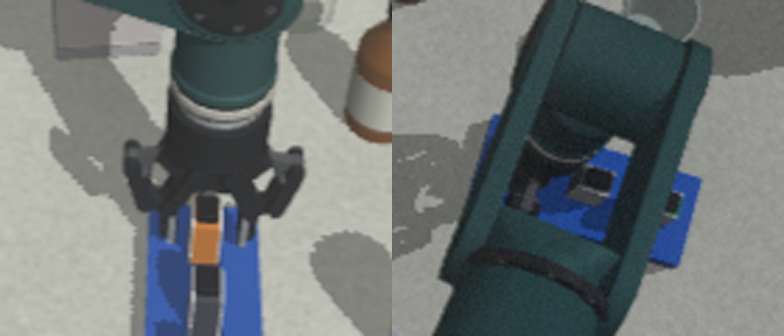

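The fingers stand either side of the amber cell at (207,240), beside the frosted faces with gaps on both sides. I'll close on it.

play_rows(
  plan=[
    [-0.0007,-0.0003,0,0,0,0],
    [0,0,0,0,0,0],
    [0,0,0,0,0,0],
    [0,0,0,0,0,0],
    [0,0,0,0,0,0],
    [0,0,0,0,0,0],
  ],
  grip=255,
  squeeze=40,
)

```text
time: 12.3
tool_pos: [0.5596, -0.2077, 0.033]
tool_rot: [0.985, -0.175, 0.001, 0.0]
ft_force: [-0.6, 1.0, 4.3]
opening: 0.0236
```

```bash
python3 -c "
from h import *
to(.5597,-.2077,.03,-20)"
```

```text
t 12.3 pos [ 0.5596 -0.2077  0.033 ] xang -20.18 shift tool [ 0.0001 -0.0001  0.003 ] rotvec [ 0.02 -0.07 -0.18] F [-0.6  1.   4.3] op 0.023626405904955534 q [-0.45  0.31  1.52 -0.    1.32 -0.1 ]
```

play_rows(
  plan=[
    [0,0,-0.005,0,0,0],
    [0,0,-0.01,0,0,0],
    [0,0,-0.02,0,0,0],
    [0,0,-0.03,0,0,0],
    [0,0,-0.035,0,0,0],
    [0,0,-0.035,0,0,0],
    [0,0,-0.035,0,0,0],
    [0,0,-0.025,0,0,0],
    [0,0,0,0,0,0],
  ],
)

```text
time: 13.2
tool_pos: [0.561, -0.2082, 0.2331]
tool_rot: [0.985, -0.175, 0.005, 0.001]
ft_force: [0.4, -0.9, -0.3]
opening: 0.0235
```

```bash
python3 -c "
from h import *
to(.5835,.1748,.22,-12.1)
e=snap('side','s3')
cv2.imwrite('pics/c4.png',cv2.resize(e['pixels'][90:310,180:380,::-1],None,fx=2.6,fy=2.6,interpolation=2))"
```

```text
t 13.2 pos [ 0.561  -0.2082  0.2331] xang -20.17 shift tool [-0.1111 -0.3673  0.0116] rotvec [ 0.1  -0.55 -8.07] F [ 0.4 -0.9 -0.3] op 0.02349768547614748 q [-0.45  0.19  1.25 -0.    1.69 -0.1 ]
```

View pics/c4.png

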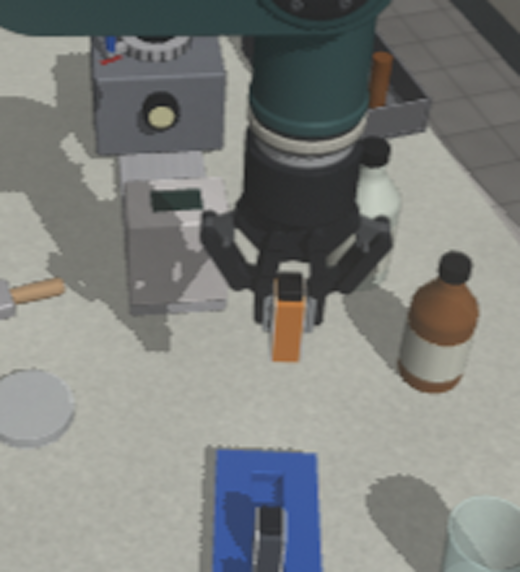

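The amber cell (288,320) is held upright by its frosted faces, and its rack pocket is empty. Next I'll move above the light path.

play_rows(
  plan=[
    [-0.0039,-0.0129,0,0,0,0],
    [-0.0079,-0.0262,0,0,0,0],
    [-0.0079,-0.0262,0,0,0,0],
    [-0.0079,-0.0262,0,0,0,0],
    [-0.0079,-0.0262,0,0,0,0],
    [-0.0079,-0.0262,0,0,0,0],
    [-0.0079,-0.0262,0,0,0,0],
    [-0.0079,-0.0262,0,0,0,0],
    [-0.0079,-0.0262,0,0,0,0],
    [-0.0079,-0.0262,0,0,0,0],
    [-0.0079,-0.0262,0,0,0,0],
    [-0.0079,-0.0262,0,0,0,0],
    [-0.0079,-0.0262,0,0,0,0],
    [-0.0079,-0.0262,0,0,0,0],
    [-0.004,-0.013,0,0,0,0],
    [0,0,0,0,0,-2.7],
    [0,0,0,0,0,-2.7],
    [0,0,0,0,0,-2.6],
    [0,0,0,0,0,0],
    [0,0,0,0,0,0],
  ],
)

```text
time: 15.25
tool_pos: [0.5813, 0.1745, 0.226]
tool_rot: [0.994, -0.107, -0.001, 0.0]
ft_force: [0.0, -0.2, -1.6]
opening: 0.0233
```

```bash
python3 -c "
from h import *
to(.5835,.1748,.085,-12.1)
e=snap('side','s4');d=snap('top','t4')"
```

```text
t 15.25 pos [0.5813 0.1745 0.226 ] xang -12.24 shift tool [ 0.0024 -0.0009  0.141 ] rotvec [ 0.07  0.12 -0.14] F [ 0.  -0.2 -1.6] op 0.023286040169328982 q [ 0.2   0.22  1.23 -0.    1.69  0.41]
```

play_rows(
  plan=[
    [0.0012,-0.0004,0.01,0,0,0],
    [0.0012,-0.0004,0.025,0,0,0],
    [0,0,0.03,0,0,0],
    [0,0,0.03,0,0,0],
    [0,0,0.02,0,0,0],
    [0,0,0.01,0,0,0],
    [0,0,0,0,0,0],
    [0,0,0,0,0,0],
    [0,0,0,0,0,0],
  ],
)

```text
time: 16.25
tool_pos: [0.5856, 0.1752, 0.1043]
tool_rot: [0.994, -0.106, 0.002, -0.0]
ft_force: [0.1, -0.5, -0.4]
opening: 0.0239
```

```bash
python3 -c "
from h import *
to(.5835,.1748,.085,-12.1)
e=snap('side','s5');d=snap('top','t5')
A=cv2.resize(e['pixels'][80:220,190:320,::-1],None,fx=3,fy=3,interpolation=2)
B=cv2.resize(d['pixels'][130:270,90:220,::-1],None,fx=3,fy=3,interpolation=2)
cv2.imwrite('pics/c5.png',np.hstack([A,B]))"
```

```text
t 16.25 pos [0.5856 0.1752 0.1043] xang -12.18 shift tool [-0.002   0.0008  0.0193] rotvec [-0.08 -0.19 -0.08] F [ 0.1 -0.5 -0.4] op 0.02388594120648333 q [ 0.2   0.27  1.41 -0.    1.46  0.41]
```

View pics/c5.png

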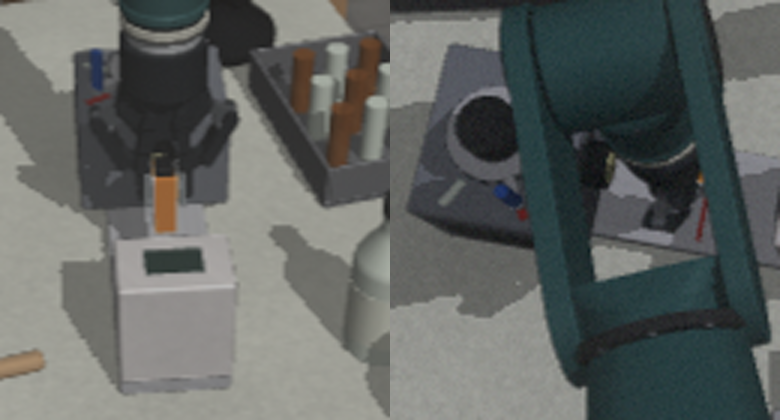

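The cell (165,205) is in the gap behind the detector box, and the pin still lies at the red mark. I'll check where the cell sits in the grip from depth on the s3 and s4 frames.

```bash
python3 -c "
from h import *
for f,t,a in [('s3',(.561,-.2082,.2331),-20.17),('s4',(.5813,.1745,.226),-12.24),('s5',(.5856,.1752,.1043),-12.18)]:
    e=dict(np.load(f'pics/{f}.npz'));P=cloud(e);p=e['pixels'].astype(int)
    m=(p[...,0]>p[...,2]+60)&(np.linalg.norm(P-t,axis=2)<.06)
    q=P[m]-t;c,s=np.cos(np.radians(a)),np.sin(np.radians(a))
    x=q[:,0]*c+q[:,1]*s;y=-q[:,0]*s+q[:,1]*c
    print(f,m.sum(),'x',x.min(),x.max(),'y',np.median(y),'z',np.percentile(q[:,2],[0,2,50,98,100]),'tilt x/z, y/z',np.polyfit(q[:,2],y,1)[0], 'yaw',np.polyfit(x,y,1)[0])
to(.5835,.1748,.085,-12.1)"
```

```text
s3 232 x -0.011211816933179974 0.008118998146608051 y -0.017021405136537483 z [-0.02358846 -0.02182485  0.00976906  0.03682113  0.03740073] tilt x/z, y/z 0.015677366971639607 yaw -0.0009318716071318177
s4 146 x -0.009936217098353347 0.005699481948836401 y -0.01652294256337338 z [-0.02462025 -0.02306537  0.00821777  0.03639039  0.03704635] tilt x/z, y/z -0.012498610583858085 yaw -0.03870490470523011
s5 116 x -0.00941821793003634 0.0074176986129490755 y -0.016606938300035706 z [-0.0240866  -0.02277433  0.01047967  0.03645229  0.03744698] tilt x/z, y/z -0.009623770577269016 yaw -0.018841324233974836
t 16.35 pos [0.5854 0.1751 0.1041] xang -12.18 shift tool [-0.0018  0.0008  0.0191] rotvec [-0.07 -0.18 -0.08] F [-0.2 -0.2 -1.9] op 0.0237268920682834 q [ 0.2   0.27  1.41 -0.    1.46  0.41]
```

play_rows(
  plan=[
    [-0.0015,0,0.0055,0,0,0],
    [0,0,0.006,0,0,0],
    [0,0,0.005,0,0,0],
    [0,0,0.003,0,0,0],
    [0,0,0,0,0,0],
    [0,0,0,0,0,0],
    [0,0,0,0,0,0],
    [0,0,0,0,0,0],
    [0,0,0,0,0,0],
    [0,0,0,0,0,0],
  ],
)

```text
time: 17.35
tool_pos: [0.583, 0.1753, 0.083]
tool_rot: [0.994, -0.106, 0.0, -0.0]
ft_force: [-0.0, 0.8, -1.6]
opening: 0.0232
```

```bash
python3 -c "
from h import *
to(.5835,.1755,.0845,-12.1)
for n,f in [('side','s6'),('top','t6')]:
    e=snap(n,f)
to(.5835,.1755,.0845,-12.1)
e=dict(np.load('pics/s6.npz'));P=cloud(e);p=e['pixels'].astype(int);t=robot.state()['tool_pos']
m=(p[...,0]>p[...,2]+60)&(np.linalg.norm(P-t,axis=2)<.06);q=P[m]-[.5835,.1748,.09];a=np.radians(-12.1)
x=q[:,0]*np.cos(a)+q[:,1]*np.sin(a);y=-q[:,0]*np.sin(a)+q[:,1]*np.cos(a);print(m.sum(),x.min(),x.max(),np.median(y),q[:,2].min(),q[:,2].max())"
```

```text
t 17.35 pos [0.583  0.1753 0.083 ] xang -12.18 shift tool [ 0.0004 -0.0003 -0.0015] rotvec [-0.   -0.02 -0.08] F [-0.   0.8 -1.6] op 0.023226884106906036 q [ 0.2   0.29  1.44 -0.    1.42  0.41]
t 17.45 pos [0.5829 0.1753 0.0828] xang -12.17 shift tool [ 0.0005 -0.0003 -0.0017] rotvec [ 0.   -0.01 -0.07] F [ 0.4  0.1 -0.7] op 0.023244829562795596 q [ 0.2   0.29  1.44 -0.    1.42  0.41]
96 -0.010526385741762291 0.007035904076996542 -0.016260873836392763 -0.015520157181540678 0.030350449613498504
```

View pics/s6.png

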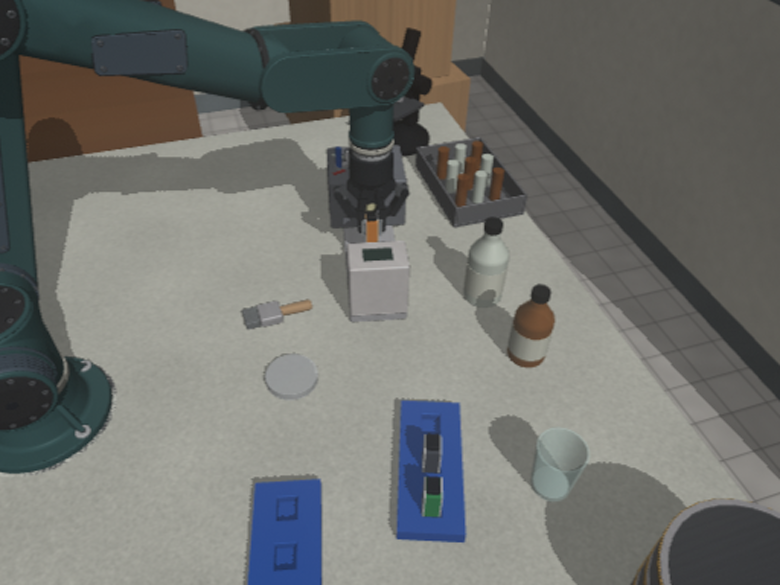

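The full side view shows the cell (372,230) held in the gap. The grey and green cells are still in the rack, and the bystanders stand where they were. The glass top is 30 mm above the beam axis, so its middle is at 90 mm. The arm is at rest, so I'll hand it in.

```bash
python3 -c "
from h import *
print(abs(robot.state()['qvel']).max());print(robot.sign_off())"
```

```text
0.001973394323935458
the job is handed in; nothing more can be done
None
```

The lock ring is over the red mark, and the amber cell is held upright in the light path. I handed the job in at about 17.5 s of the 48 s allowed; the hand-in gives no verdict.

- **Lock ring:** I gripped the blue pin and turned the ring until the lever lay over the red mark. The tool position gave 1.00 rad and the camera gave 1.03 rad. After letting go, the picture showed the lever in line with the mark.
- **Amber cell:** I took it from the far rack by its white frosted faces; the jaws closed at 23.5 mm. The last depth check put the middle of the glass at 90 mm height, within about 2 mm of the light path's middle in x and y. The jaws line up with the photometer to about 0.1°.
- **At hand-in:** The arm was at rest. In the last picture the grey and green cells and the bystanders look unmoved.
- **Disagreement:** The side camera's depth put the cell about 1–2 mm off the tool-based position in x and y. I left that uncorrected because it is within the 2 mm calibration.

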